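# Find the unlatched access hatch and push it open

## Robot

A 7-joint arm with a two-finger parallel gripper is mounted at the origin on a cart in front of the work surface, level with it; the furniture and walls round the work are solid. World frame = base frame: x ahead of the robot, y to its left, z up, the work surface at z = 0. Lengths are in mm, angles in rad, forces in N, time in s.
With the tool pointing down it reaches from about 400 to 875 mm from the base axis. Payload 19.3 kg.
Tool frame: the origin (TCP) lies at the very end of the fingers, on their centre line; the grasp point (between the pads) lies 19 mm behind it (grip_point_offset is the z of the grasp point in the tool frame, in mm); z points along the fingers, y is the line along which they close (so a half turn about z gives the same grasp; the last joint's range is limited). The gripper opens to 85 mm and grips with 20 to 120 N. Pads are 22 mm wide; open, the fingers measure 114 mm over their backs; the gripper's body (76 mm by 85 mm) begins 54 mm behind the grasp point. The pads swing forward as they close: fully open they stand 13 mm farther back than shut.
Start: joints at [-1.209, 0.521, -0.036, 1.599, 0.021, 1.021, -0.113], TCP at [261.583, 567.616, 202.791] pointing down, gripper open.
Joint ranges: [-2.91, 2.91], [-0.3, 2.13], [-1.5, 1.42], [0.17, 2.43], [-1.26, 4.41], [0.16, 1.93], [-2.52, 2.52]. Speed limits (rad/s): [1.89, 1.89, 2.39, 2.39, 3.01, 3.01, 3.01].

## Interface

Orientations are given as a 3x3 rotation matrix whose columns are the frame's x, y, z axes.
In Python, from workcell import movep, movel, goto_joints, open_gripper, clamp, wait, inverse_kinematics, read_state, camera, PlanningError, finish_job, grip_point_offset gives the robot as it stands. Calls block until the motion is done:
- movep(position, orientation): joint-space move of the TCP to a pose.
- movel(position, frame=None, max_speed=150, guard=None): straight line of the TCP; frame=None keeps the orientation; max_speed is the mean speed in mm/s. With guard (N) it stops when the force on the tool has changed by that much, and returns True; else False.
- goto_joints(angles): joint-space move.
- open_gripper() and clamp(): open the fingers fully, or close them until they stop; the grip force is fixed at half the most.
- wait(seconds).
- inverse_kinematics(position, orientation): joint angles nearest the present ones, or None.
- read_state(): the state.
- camera(name): name is "scene" or "top" or "wrist"; returns a dict with "image" (384x512x3 uint8, blue, green, red), "range_z" (384x512 float32, mm along the optical axis (not along the pixel's ray), 0 where there is no reading), "fx", "fy", "cx", "cy" (pixels), "cam_to_world" (4x4, takes a point from camera to world coordinates). Camera axes: x right, y up, looking along -z (the intrinsics and any distortion apply to the point x, -y, -z); pixel columns grow to the right and rows downward; lengths in mm; the calibration is good to about 2 mm. A picture is of the moment at which its call begins.
A pose or a line that the arm cannot do raises PlanningError and nothing moves.
- finish_job(): hands the job in; it is judged then, once.
The state is a dict: "time": time; "qpos": joint angles; "qvel": joint speeds; "joint_efforts": joint torques, N m; "eef_pos": TCP position; "tool_rot": TCP orientation; "ft_force": force on the tool from outside, world axes, zero at the start; "torque": the same for the moment, N m; "finger_gap": finger opening in mm; "gripper_force": force on a finger pad.
Only numpy, scipy, OpenCV 4.12 (cv2) and the standard library are available. Lean on these libraries where they do the work, as an engineer would, in place of code of your own. Each camera call takes 0.05 s, during which the arm holds its last target. There are 200 camera calls.

## Task

The grey service duct on the bench has four identical metal hatch plates in its top, and one of them has been left off its catch: it rocks when its near half is pressed. Feel for it by pressing the plates gently with the fingertips until you find the one that gives, then push the near half of that one down into the duct until the hatch stands fully open, so that the coupling inside can be reached. Pick nothing up, do not force the latched plates, leave the things around where they are, and finish with the hand clear.

Things in the scene. Friction and masses are not known exactly. Their poses are not given: they have to be found in the camera images.
- duct: Grey sheet-metal duct fixed to the bench, 144 mm deep (x), 412 long (y), 110 high; origin at the centre of its underside, x away from the robot, y along it to the left; turned by up to 0.25 rad. Four openings 100 mm apart along y, each filled flush by a bare metal plate 105 (x) x 84 (y) x 4 mm with a round dark catch head near its near edge. Bays below are open down to a coupling, top 35 mm above the bench.
- bay_1 (a point): Point on the upper face of hatch plate 1 (leftmost seen from the robot), fixed to the duct: midway across the plate and 45 mm from its pivot line towards the near side, the place to press; 110 mm above the bench when shut. Its axes are those of the duct.
- bay_2 (a point): Point on the upper face of hatch plate 2 (second from the left), fixed to the duct: midway across the plate and 45 mm from its pivot line towards the near side, the place to press; 110 mm above the bench when shut. Its axes are those of the duct.
- bay_3 (a point): Point on the upper face of hatch plate 3 (third from the left), fixed to the duct: midway across the plate and 45 mm from its pivot line towards the near side, the place to press; 110 mm above the bench when shut. Its axes are those of the duct.
- bay_4 (a point): Point on the upper face of hatch plate 4 (rightmost), fixed to the duct: midway across the plate and 45 mm from its pivot line towards the near side, the place to press; 110 mm above the bench when shut. Its axes are those of the duct.
- free_hatch (a joint): Angle of the one unlatched plate, in any opening: 0 shut, 0.95 rad at its stop, fully open. It turns on a cross pin along the duct's y, 75 mm from its near and 30 mm from its far edge; the near half goes down at 1 to 3 N and stays where left (pin friction); beyond the pin it is rigid, as latched plates are. A fingertip straight down at the bay point meets the stop 45 to 63 mm down.
- tape_roll: Bystander: black roll of tape lying flat, 62 mm across, 19 mm high, left of the duct; origin at the centre of its underside.
- carton: Bystander: small brown carton, 56 x 70 x 66 mm high, right of the duct; origin at the centre of its underside.
- die_block: Bystander: steel die segment standing upright, 37 x 36 x 56 mm high, left of the duct; origin at the centre of its underside.

How it is judged (in metres and radians):
At the end, for the whole second after the job is handed in: The unlatched hatch stands open by more than 0.75 rad (its stop is at 0.95) and is at rest (value of joint free_hatch above 0.75 rad and velocity of joint free_hatch between -0.05 and 0.05 rad/s); the robot touches nothing.
It fails at once if anything is pressed with more than 60 N (a latched plate forced) (contact force between the arm and anything else above 60 N).
It fails at once if the roll of tape is moved by more than 20 mm or lifted (distance of tape_roll from where it was at the start of the episode above 0.02 m).
It fails at once if the carton is moved by more than 20 mm or lifted (distance of carton from where it was at the start of the episode above 0.02 m).
It fails at once if the die segment is moved by more than 20 mm or lifted (distance of die_block from where it was at the start of the episode above 0.02 m).
It also fails if it takes over 64 s, if anything falls off the work surface, if the arm or the gripper's body presses on something with over 40 N, if the wrist force passes 120 N, or if a joint passes its speed limit or range.

## Working session

There is one attempt and no reset: what is moved stays moved. The work goes in short steps, each a Python script; the robot and the scene stay as the last script left them, time stands still between calls to the robot, and variables do not carry over. Pictures are saved under pics/ and viewed, at most 10 in all, crops included, and the job is handed in when it is done.

```bash
mkdir -p pics; python3 - <<'E'
from workcell import *
import cv2,numpy as np,pickle
d={n:camera(n) for n in("scene","top")}
pickle.dump(d,open('c.pkl','wb'))
cv2.imwrite('pics/a.png',d['scene']['image']);cv2.imwrite('pics/b.png',d['top']['image'])
for n in d: print(d[n]['fx'],d[n]['cx'],d[n]['cy'],d[n]['cam_to_world'].round(2).tolist(),[k for k in d[n]])
s=read_state();print(s['time'],s['eef_pos'],s['tool_rot'],s['finger_gap'],grip_point_offset)
E
```

```text
401.1483100561366 251.18756792893421 191.90702319158586 [[-0.74, -0.43, 0.51, 1147.66], [0.67, -0.49, 0.56, 741.84], [0.01, 0.75, 0.66, 846.03], [0.0, 0.0, 0.0, 1.0]] ['image', 'range_z', 'fx', 'fy', 'cx', 'cy', 'cam_to_world']
377.7464783124349 253.07307117436278 189.59697498542184 [[-0.02, 0.99, -0.15, 403.35], [-1.0, -0.02, -0.02, 81.74], [-0.02, 0.15, 0.99, 1237.93], [0.0, 0.0, 0.0, 1.0]] ['image', 'range_z', 'fx', 'fy', 'cx', 'cy', 'cam_to_world']
0.1 [261.47579238 567.34204222 202.29188543] [[-9.08214212e-01  4.18505481e-01 -3.28030906e-04]
 [ 4.18505600e-01  9.08213749e-01 -9.21160761e-04]
 [-8.75886489e-05 -9.73894066e-04 -9.99999522e-01]] 85.48809111262928 -18.700000000000003
```

View pics/b.png

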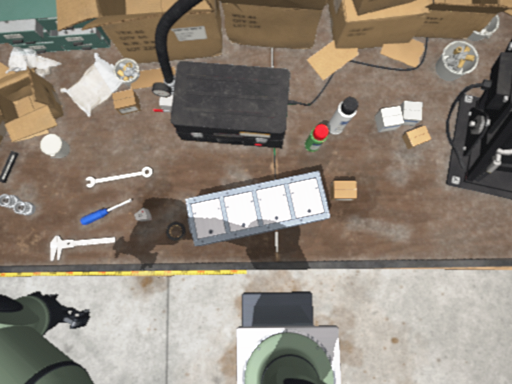

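View pics/a.png

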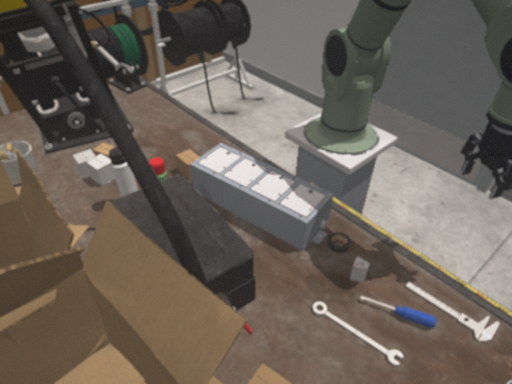

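The top view shows the duct at columns 186–330, rows 172–245, turned slightly, with plate 1 at (208,221) and plate 4 at (308,198). The tape is at (177,231), the die at (143,215) and the carton at (345,190). Next I'll fit the duct's top face from the range data.

```bash
cat > h.py <<'E'
import numpy as np,cv2
def cloud(c):
    v,u=np.mgrid[:384,:512];z=c['range_z']
    P=np.stack([(u-c['cx'])/c['fx']*z,-(v-c['cy'])/c['fy']*z,-z,np.ones_like(z)],-1)
    return (P@c['cam_to_world'].T)[...,:3]
E
python3 - <<'E'
from h import *;import pickle
d=pickle.load(open('c.pkl','rb'))
for n,c in d.items():
    W=cloud(c); m=(abs(W[...,2]-110)<8)&(c['range_z']>0)&(W[...,0]>250)&(W[...,0]<700)&(abs(W[...,1])<400)
    k,l,s,_=cv2.connectedComponentsWithStats(m.astype(np.uint8)); i=1+np.argmax(s[1:,4]); P=W[l==i]
    print(n,s[i],P.mean(0),np.median(P[:,2]),cv2.minAreaRect(P[:,:2].astype(np.float32)))
c=d['top'];im=c['image'][160:260,170:350];cv2.imwrite('pics/c.png',cv2.resize(im,None,fx=4.4,fy=4.4,interpolation=cv2.INTER_CUBIC))
E
```

```text
scene [ 191  143  143   82 4678] [519.79748314 105.60055021 109.45271232] 109.6214425499698 ((517.0614013671875, 86.467041015625), (149.69956970214844, 415.0912170410156), 10.845355987548828)
top [ 186  171  144   75 6158] [516.8017039   88.6286523  109.74106436] 109.74252702125057 ((517.7474975585938, 88.50897216796875), (144.41822814941406, 412.63702392578125), 10.958064079284668)
```

View pics/c.png

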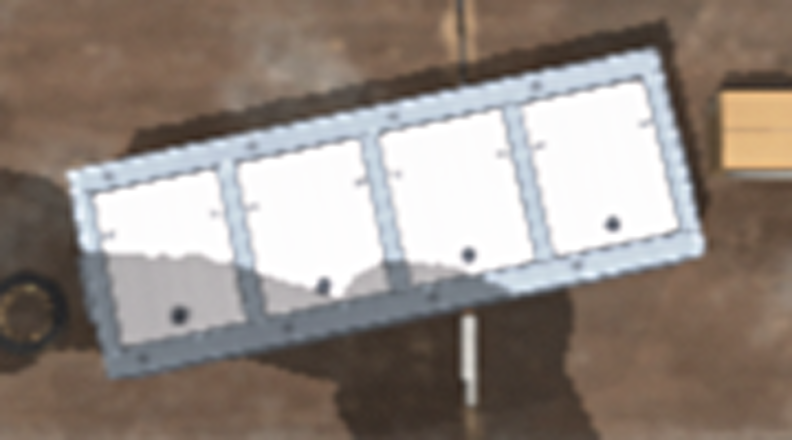

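The top view and crop agree. Duct centre is (517.5, 88), yaw 10.96°, plates are centred across the duct, and the pivot ticks sit 30 mm from the far edge, so the bay points are at duct x = -22.5, y = ±50/±150. I'll probe gently with the fingers closed.

```bash
cat >> h.py <<'E'
a=np.radians(10.96);C=np.array([517.5,88.3])
ex=np.array([np.cos(a),np.sin(a)]);ey=np.array([-np.sin(a),np.cos(a)])
R=np.array([[-ex[0],ey[0],0],[-ex[1],ey[1],0],[0,0,-1.]])
def bay(i,z): return [*(C-22.5*ex+(150-100*(i-1))*ey),z]
E
python3 - <<'E'
from h import *
from workcell import *
clamp()
movep(bay(1,170),R)
s=read_state();print(s['time'],s['eef_pos'],s['ft_force'],s['finger_gap'])
for i in (1,2,3,4):
    if i>1: movel(bay(i,130),max_speed=120)
    else: movel(bay(i,130),max_speed=80)
    wait(.3)
    f0=read_state()['ft_force']
    hit=movel(bay(i,100),max_speed=12,guard=6)
    s=read_state();print(i,hit,s['time'],s['eef_pos'].round(1),(s['ft_force']-f0).round(1))
    if not hit: break
    movel(bay(i,130),max_speed=80)
E
```

```text
2.3333 [466.71831421 232.29711331 170.09607129] [ 0.10966045 -0.55435083 -0.57517477] 0.24852689417618629
1 False 5.9333 [466.9 231.3 100. ] [-0.3  0.7  0.2]
```

Plate 1 gave way 10 mm below flush without tripping the guard. I'll push on, guarded, to its stop.

```bash
python3 - <<'E'
from h import *
from workcell import *
f0=read_state()['ft_force']
for z,g in((90,12),(75,12),(46,15)):
    hit=movel(bay(1,z),max_speed=18,guard=g)
    s=read_state();print(hit,s['time'],s['eef_pos'].round(1),(s['ft_force']-f0).round(1))
    if hit: break
E
```

```text
False 6.6417 [466.9 231.3  90. ] [ 0.1 -0.9 -1.2]
False 7.625 [466.8 231.2  75. ] [ 0.1  0.3 -0.7]
False 9.3833 [466.9 231.3  46. ] [-1.1 -0.  -0.1]
```

No stop was met at 64 mm down, so I'll look before going further.

```bash
python3 - <<'E'
from h import *
from workcell import *
s=camera('scene');w=camera('wrist')
A=cv2.resize(s['image'][120:270,170:370],(533,400));B=cv2.resize(w['image'],(533,400))
cv2.imwrite('pics/d.png',cv2.resize(np.vstack([A,B]),(400,600)))
E
```

```text
(no output)
```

View pics/d.png

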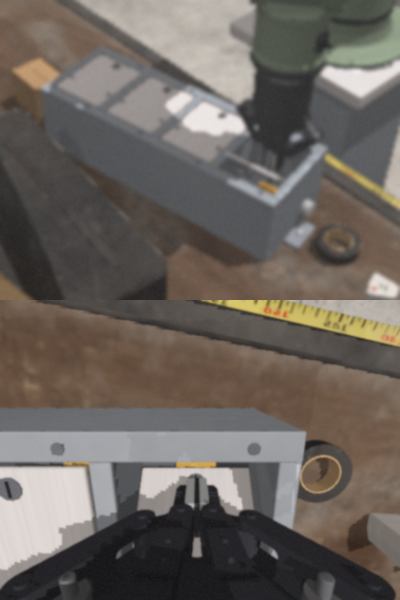

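The hatch in bay 1 is tilted well down, with its near half inside the bay under the fingers. I'll go a little further (guarded, above the coupling), then retreat and measure the angle.

```bash
python3 - <<'E'
from h import *
from workcell import *
f0=read_state()['ft_force']
hit=movel(bay(1,40),max_speed=12,guard=12)
s=read_state();print(hit,s['time'],s['eef_pos'].round(1),(s['ft_force']-f0).round(1))
movel(bay(1,180),max_speed=70)
movel([300,330,250],max_speed=150)
for n in('top','scene'):
    c=camera(n);W=cloud(c);D=W[...,:2]-C;x=D@ex;y=D@ey-150
    m=(abs(y)<30)&(abs(x)<50)&(c['range_z']>0)
    for lo in range(-50,50,10):
        q=m&(x>=lo)&(x<lo+10)
        if q.any(): print(n,lo+5,np.percentile(W[q][:,2],[10,50,90]).round(0),q.sum())
    cv2.imwrite(f'pics/e_{n}.png',cv2.resize(c['image'][120:270,170:370],(800,600)))
print(read_state()['time'],read_state()['ft_force'])
E
```

```text
False 10.1333 [466.9 231.2  39.9] [ 0.8 -0.3  1.2]
top -45 [2. 4. 7.] 55
top -35 [ 1. 14. 32.] 68
top -25 [29. 53. 59.] 72
top -15 [60. 66. 71.] 70
top -5 [73. 78. 83.] 67
top 5 [84. 89. 95.] 74
top 15 [ 97. 102. 108.] 75
top 25 [109. 114. 119.] 75
top 35 [120. 125. 131.] 79
top 45 [123. 126. 132.] 48
scene -35 [30. 32. 33.] 8
scene -25 [29. 34. 36.] 31
scene -15 [32. 33. 62.] 10
scene -5 [75. 75. 75.] 2
scene 5 [80. 84. 88.] 2
scene 15 [ 92.  96. 100.] 2
scene 25 [113. 113. 113.] 1
scene 35 [118. 129. 131.] 17
scene 45 [123. 126. 131.] 93
13.9083 [-0.56376112  0.32124092 -0.0830441 ]
```

View pics/e_top.png

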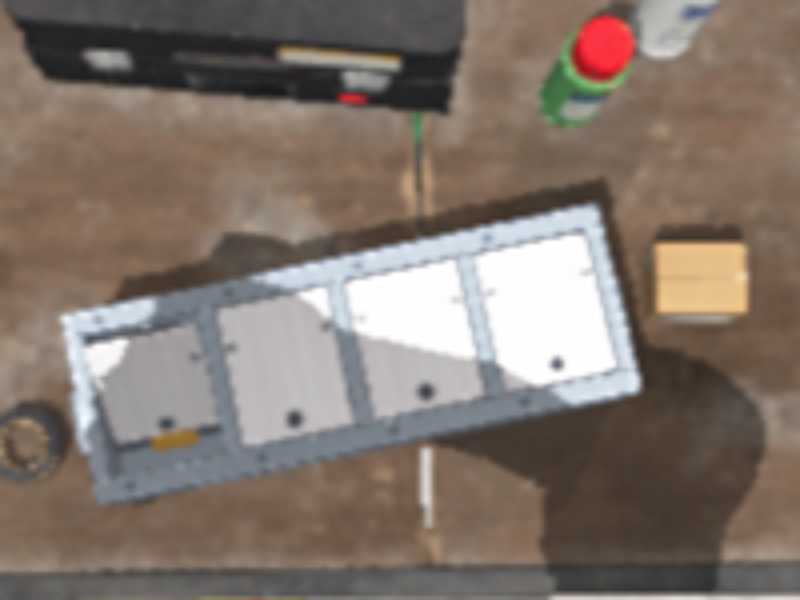

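Plate 1 is open: the fitted slope of about 1.18 gives roughly 0.87 rad. For margin I'll push again 13 mm closer to the pin, until it meets the stop.

```bash
python3 - <<'E'
from h import *
from workcell import *
P=lambda z:[*(np.array(bay(1,0)[:2])+13*ex),z]
movel(P(150),max_speed=120); movel(P(95),max_speed=60)
wait(.3);f0=read_state()['ft_force']
hit=movel(P(50),max_speed=12,guard=12)
s=read_state();print(hit,s['time'],s['eef_pos'].round(1),(s['ft_force']-f0).round(1))
movel(P(180),max_speed=70)
movel([300,330,250],max_speed=150)
c=camera('top');W=cloud(c);D=W[...,:2]-C;x=D@ex;y=D@ey-150
m=(abs(y)<30)&(x>-15)&(x<38)
k=np.polyfit(x[m],W[m][:,2],1);print(k,np.arctan(k[0]))
wait(.5);s=read_state();print(s['time'],s['ft_force'])
E
```

```text
True 20.6833 [479.5 233.8  51. ] [-2.  -0.1  6.6]
[ 1.39460036 79.3828973 ] 0.9487179682877069
24.8167 [-0.24689917 -0.15945123 -0.53599054]
```

The hatch is now at its stop, 0.949 rad, and the hand is clear.

```bash
python3 -c "
from workcell import *
print(finish_job())"
```

```text
the job is handed in; nothing more can be done
None
```

Hatch plate 1, the leftmost, was the unlatched one; I pushed it open to its stop (about 0.95 rad measured), moved the hand clear and handed the job in at about 25 s, without touching the latched plates or the things around the duct.

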